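# Slide a box of screws onto the counting scale

### The arm

A 6-joint arm with a two-finger parallel gripper is mounted at the origin on a cart in front of the work surface, level with it; the furniture and walls round the work are solid. World frame = base frame: x ahead of the robot, y to its left, z up, the work surface at z = 0. Lengths are in m, angles in rad, forces in N, time in s.
With the tool pointing down it reaches from about 0.35 to 0.85 m from the base axis. Payload 8.1 kg.
Tool frame: the origin (TCP) lies between the finger pads; the fingertips stand nose_length ahead of it and the grasp point (between the pads) lies 2 mm behind it (nose_length is the distance from the TCP to the fingertips, in m); z points along the fingers, x is the direction in which the jaws open and shut, and the axes are right-handed (so a half turn about z gives the same grasp; the last joint's range is limited). The gripper opens to 93 mm and grips with 3 to 60 N. Pads are 15 mm wide; open, the fingers measure 128 mm over their backs; the gripper's body (75 mm by 188 mm) begins 65 mm behind the grasp point.
Start: joints at [1.204, 0.13, 1.488, -0, 1.523, -0.085], TCP at [0.167, 0.576, 0.236] pointing down, gripper open.
Joint ranges: [-2.96, 2.96], [-0.89, 2.26], [0.02, 2.5], [-1.34, 4.48], [0, 2.73], [-2.66, 2.66]. Speed limits (rad/s): [2.39, 2.39, 2.79, 3.14, 3.14, 3.14].

### API

Orientations are given as a rotation vector (axis times angle).
In Python, from plant import * gives the robot as it stands.
- The arm moves only by the tool carry_out, never from a script. Its argument "steps" is a list of rows, each an object with "xyz": the shift along the world's x, y, z in cm, a list of three; "rot": the turn, a rotation vector about the world's x, y, z in degrees, a list of three. In form: [{"xyz": [tx, ty, tz], "rot": [rx, ry, rz]}, ...]. A call has 1 to 10 rows; each row is the pose to reach, as a shift and turn from the pose commanded when the call began; what a row does not reach only later rows make up. A row lasts 1/10 s, in which the tool goes at most 50 mm and 8.59 degrees, less where a joint would pass 70% of its speed; a pose out of reach is approached as far as the arm can. A call with a gripper value outside its range is refused whole. "grip" is the opening, from 0 (shut) to 1 (fully open), set as the call begins (left out, the last holds). The fingers move at their own pace and stop on an object; "force" is the grip in N (left out, the last holds). Time passes only in rows, so rows that repeat a pose let the fingers close. It gives the time, the measured TCP pose, the force and the opening at its end, in the units of the state.
- read_state(): the state, without advancing time (a new reading comes with each control period).
- read_camera(name): name is "scene" or "top"; returns the picture (384x512x3 uint8, red, green, blue); there is no depth.
- calibration(name): a dict with "fov_y" (degrees; the focal length in pixels is half the picture's height over the tangent of half this angle, whatever the lens; pixels are square), "cx", "cy" (the principal point, pixels), "xyz" and "attitude" of the camera in the world. Camera axes: x right, y down, z forward; pixel columns grow to the right and rows downward; lengths in m; the calibration is good to about 2 mm. A picture is of the moment at which its call begins. calibration takes no time and is no camera call.
- close_job(): hands the job in, once; it reports no verdict.
The state is a dict: "t": time; "q": joint angles; "dq": joint speeds; "joint_torque": joint torques, N m; "tool_pos": TCP position; "orientation": TCP orientation; "force": force on the tool from outside, world axes, zero at the start; "wrist_torque": the same for the moment, N m; "opening": finger opening in m.
Only numpy, scipy, OpenCV 4.12 (cv2) and the standard library are available. Lean on these libraries where they do the work, as an engineer would, in place of code of your own. Each camera call takes 0.05 s, during which the arm holds its last target.

### The job

Weigh the clear box of small parts: push it along the blue slide with the fingertips, between the two round guide rails, until it stands wholly on the steel weighing plate. Neither the box nor the gripper may touch a rail (a box that leans on a rail weighs false), and the box is only pushed, never gripped or lifted. Then take the hand off the box and press the green button fully down with a fingertip, let it come up again, and leave everything else on the bench where it is.

Things in the scene. Friction and masses are not known exactly. Their poses are not given: they have to be found in the camera images.
- scale: White counting scale fixed to the bench, with a slide leading onto it. Origin: on the bench surface, straight below the centre of the weighing plate. Its y axis is the centre line of the lane: the slide lies at +y, the plate at y = 0, and the box travels towards -y. Its x axis points across the lane, away from the console (console with display and button at -x). z up. Slide and weighing plate tops are both 44 mm above the bench.
- slide: Blue plastic slide, fixed, flat, 190 wide (x -95 to 95 mm), from y = 88.5 to 385 mm in the scale's frame; top 44 mm above the bench. The entry end, y above 178, lies outside the rails. A wood lathe, up to 230 mm tall, stands right of the scale (beyond its -y end). Origin and axes as the scale's.
- weighing_plate: Steel weighing plate, 114 wide (x) and 165 long (y from -82.5 to 82.5 mm in the scale's frame), top 44 mm above the bench; it sinks 1 to 2 mm under the box. A 6 mm gap parts it from the slide. Origin and axes as the scale's (on the bench surface below the plate's centre).
- rail_front: Guide rail on the console side: round steel bar, 8 mm thick, axis 61 mm above the bench (17 mm above slide and plate), with black clamps and posts on its outer side up to 74 mm above the bench. Its inner side is at x = -50.5 mm in the scale's frame from y = -88 to 142 mm, then flares outward by 14 mm up to y = 178 mm. The free width between the rails is 101 mm. Origin and axes as the scale's.
- rail_back: The same rail mirrored on the far side: inner side at x = +50.5 mm in the scale's frame. Origin and axes as the scale's.
- parts_box: Clear plastic box, lid shut, metal parts inside; 82 wide (x), 120 long (y), 34 tall; loose, 0.3 to 0.55 kg. Origin on its underside, z up. End walls at y = -60 and +60 mm, side walls at x = -41.6 and +38.8 mm (middle at x = -1.4); the lid is 2 mm proud at -x. Starts on the slide's entry end outside the rails, its y axis within 0.12 rad of the scale's, up to 22 mm off the lane's centre line.
- weigh_button_top (a point): Centre of the top of the green round push button (24 mm across) on the console, about 120 mm in front of the lane's centre line. It is pressed straight down: 6 mm travel, about 5 N when fully down, springs back.
- weigh_button (a joint): Travel of the green button, m: 0 up, 0.006 fully down.
- turned_part: Bystander: small pale turned wooden part shaped like a pawn, 36 wide, 52 tall mm; stands behind the slide, not to be moved. Origin at the centre of its underside.
- pencil: Bystander: red flat carpenter's pencil, 163 long, 8 thick mm; lies at the front left, not to be moved. Origin at the centre of its underside.
- sanding_block: Bystander: brown rubber sanding block, 52 x 68 x 24 mm; lies behind the slide, not to be moved. Origin at the centre of its underside.
Things that resemble listed ones, but are neither listed nor needed, are in the scene too. There is more than one size of the parts_box; the job needs the larger.

How it is judged:
By the outcome, as a careful person would: the job done as asked, in the order asked, and still so for the second after the job is handed in, with the robot touching nothing.
It also fails if it takes over 72 s, if anything falls off the work surface, if the arm or the gripper's body presses on something with over 40 N, if the wrist force passes 120 N, or if a joint passes its speed limit or range.

## Working session

There is one attempt and no reset: what is moved stays moved. The work goes in short steps, Python scripts to look and compute and a tool call to move; the robot and the scene stay as the last step left them, time stands still between calls to the robot, and variables do not carry over. Pictures are saved under pics/ and viewed, and the job is handed in when it is done.

Besides the shell and the picture viewer there is one more tool, called after "Emit:" in YAML: its name, and indented under it one key for each argument. carry_out: Moves the arm, as the interface text tells. Its arguments: {"type":"object","properties":{"steps":{"type":"array","items":{"type":"object","properties":{"xyz":{"type":"array","items":{"type":"number"}},"rot":{"type":"array","items":{"type":"number"}}}}},"grip":{"type":"number"},"force":{"type":"number"}},"required":["steps"]}

```bash
ls; mkdir -p pics; python3 - <<'E'
from plant import *
import cv2
s=read_state()
for k in s: print(k,s[k])
for n in ("scene","top"):
    print(n,calibration(n)); cv2.imwrite(f"pics/{n}0.png",read_camera(n)[:,:,::-1])
try: print(nose_length)
except Exception as e: print(e)
E
```

```text
pics
t 0.0
q [ 1.20357805e+00  1.31171961e-01  1.48926885e+00 -4.35726499e-05
  1.52300463e+00 -8.53964163e-02]
dq [ 1.86755033e-03  8.71671451e-04 -1.81633665e-05  1.21988645e-04
  3.77331954e-04 -4.34562960e-04]
joint_torque [-1.67145681e-04 -5.59815681e+01 -4.91773975e+01  7.69777433e-02
  3.48599965e-02 -9.57563475e-05]
tool_pos [0.1666605  0.57582635 0.23458671]
orientation [ 2.51059624e+00  1.88682259e+00 -2.43016894e-03]
force [ 0.35121949 -0.05168938 -0.52010982]
wrist_torque [-0.00429259 -0.02850672 -0.02643443]
opening 0.09246028895067267
scene {'fov_y': 44.81307048962515, 'cx': 256.0105657257478, 'cy': 177.5113644420143, 'xyz': array([ 0.42782623, -0.4668849 ,  1.3236062 ]), 'attitude': array([-2.53996757,  0.15760764, -0.07032638])}
top {'fov_y': 42.80971251531926, 'cx': 254.97807237987195, 'cy': 190.49622918624246, 'xyz': array([0.48704688, 0.38799023, 1.40292291]), 'attitude': array([-2.19618672,  2.19885217, -0.0968573 ])}
0.017
```

View pics/scene0.png

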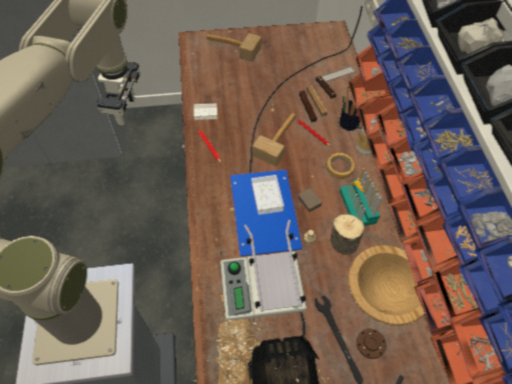

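View pics/top0.png

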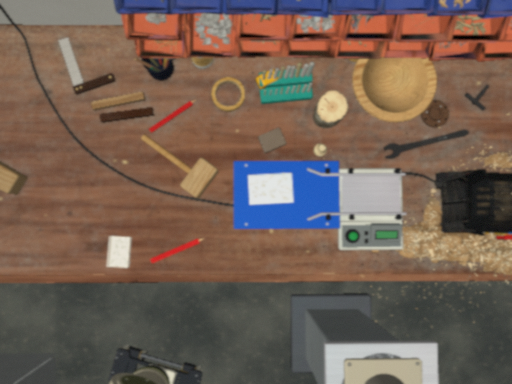

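```bash
cat > h.py <<'E'
import numpy as np, cv2
from scipy.spatial.transform import Rotation as R
from plant import *
def cast(n,uv,z):
    c=calibration(n); f=192/np.tan(np.radians(c['fov_y'])/2)
    uv=np.atleast_2d(uv).astype(float)
    d=np.c_[(uv[:,0]-c['cx'])/f,(uv[:,1]-c['cy'])/f,np.ones(len(uv))]
    d=R.from_rotvec(c['attitude']).apply(d); o=np.array(c['xyz'])
    return o+d*((z-o[2])/d[:,2])[:,None]
def proj(n,p):
    c=calibration(n); f=192/np.tan(np.radians(c['fov_y'])/2)
    d=R.from_rotvec(c['attitude']).inv().apply(np.atleast_2d(p)-np.array(c['xyz']))
    return np.c_[c['cx']+f*d[:,0]/d[:,2],c['cy']+f*d[:,1]/d[:,2]]
def crop(im,x0,y0,x1,y1,k,name):
    cv2.imwrite(name,cv2.resize(im[y0:y1,x0:x1,::-1],None,fx=k,fy=k,interpolation=cv2.INTER_CUBIC))
E
python3 - <<'E'
from h import *
t=cv2.imread('pics/top0.png')[:,:,::-1]; s=cv2.imread('pics/scene0.png')[:,:,::-1]
crop(t,225,150,415,260,4,'pics/tc.png'); crop(s,210,160,320,325,3.6,'pics/sc.png')
for n,im in(('top',t),('scene',s)):
    hsv=cv2.cvtColor(np.ascontiguousarray(im),cv2.COLOR_RGB2HSV)
    for nm,lo,hi,z,(x0,y0,x1,y1) in (('blue',(105,150,80),(125,255,255),.044,(225,150,415,260) if n=='top' else (220,160,320,325)),('white',(0,0,170),(180,90,255),.078,(242,165,300,210) if n=='top' else (245,172,290,217)),('green',(45,120,60),(80,255,255),.05,(340,225,362,250) if n=='top' else (222,255,246,278))):
        m=np.zeros(im.shape[:2],np.uint8); m[y0:y1,x0:x1]=cv2.inRange(hsv,lo,hi)[y0:y1,x0:x1]
        cs=cv2.findContours(m,0,cv2.CHAIN_APPROX_NONE)[0]
        if not cs: print(n,nm,'none');continue
        c=max(cs,key=cv2.contourArea); r=cv2.minAreaRect(c)
        b=cv2.boxPoints(r); print(n,nm,cv2.contourArea(c),r,'\n',cast(n,b,z).round(4)[:,:2], cast(n,r[0],z).round(4))
E
```

```text
top blue 6382.0 ((286.0, 193.99996948242188), (103.99998474121094, 65.99998474121094), 0.0) 
 [[0.477  0.4173]
 [0.6606 0.4175]
 [0.6608 0.1262]
 [0.4764 0.1286]] [[0.5683 0.2727 0.044 ]]
top white 1301.0 ((270.193115234375, 188.28277587890625), (31.00522804260254, 44.86362838745117), 86.633544921875) 
 [[0.6204 0.3817]
 [0.6277 0.2597]
 [0.5433 0.2554]
 [0.5363 0.3768]] [[0.5818 0.3185 0.078 ]]
top green 64.5 ((352.5, 235.5), (9.0, 9.0), 90.0) 
 [[0.4653 0.1022]
 [0.4653 0.0772]
 [0.4405 0.0776]
 [0.4406 0.1025]] [[0.4529 0.0899 0.05  ]]
scene blue 4204.5 ((265.800048828125, 211.89999389648438), (81.11871337890625, 61.14912796020508), 82.87498474121094) 
 [[0.476  0.4135]
 [0.6824 0.4204]
 [0.6618 0.1226]
 [0.4773 0.1201]] [[0.5735 0.2609 0.044 ]]
scene white 818.0 ((266.6470642089844, 192.58822631835938), (35.41019821166992, 26.678918838500977), 75.96376037597656) 
 [[0.5344 0.3704]
 [0.6214 0.3858]
 [0.6282 0.2539]
 [0.5452 0.2405]] [[0.5822 0.311  0.078 ]]
scene green 47.0 ((234.0, 266.5), (7.0, 8.0), 90.0) 
 [[0.444  0.0987]
 [0.4674 0.0958]
 [0.465  0.074 ]
 [0.4419 0.0769]] [[0.4546 0.0863 0.05  ]]
```

View pics/tc.png

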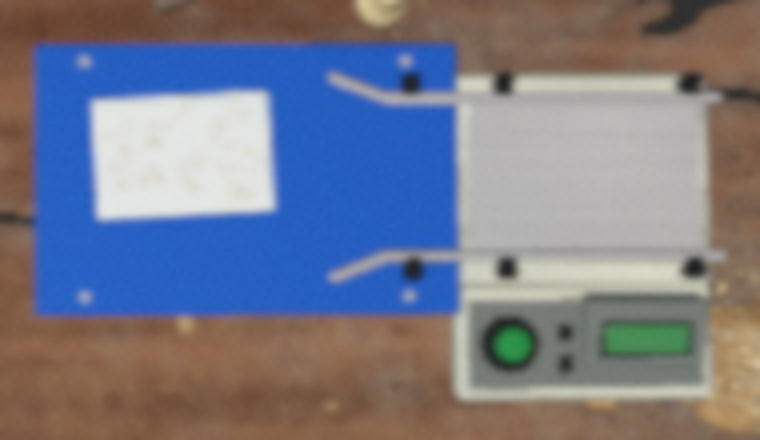

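View pics/sc.png

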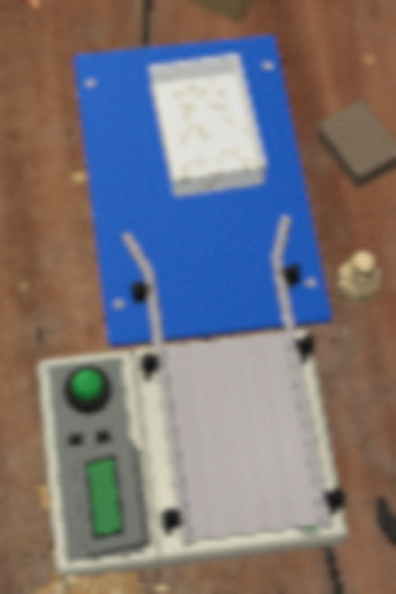

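```bash
cat > meas.py <<'E'
from h import *
def cross(v,th):  # first rising crossing index
    i=np.where((v[:-1]<th)&(v[1:]>=th))[0]
    return [k+(th-v[k])/(v[k+1]-v[k]) for k in i]
def blue(im): im=im.astype(float); return im[:,:,2]-im[:,:,0]
def slide(im):
    b=blue(im); up=[];lo=[];lf=[];rt=[]
    for c in range(240,318):
        col=b[150:240,c]; u=cross(col,70); d=cross(col[::-1],70)
        up.append((c,150+u[0])); lo.append((c,239-d[0]))
    for r in list(range(165,168))+list(range(212,224)):
        row=b[r,225:350]; lf.append((225+cross(row,70)[0],r)); rt.append((349-cross(row[::-1],70)[0],r))
    return [np.array(a) for a in(up,lo,lf,rt)]
def rails(im):
    b=blue(im); A=[];B=[]
    for c in range(325,337):
        col=b[:,c]
        for (a,e,L) in((168,181,A),(207,222,B)):
            w=np.clip(100-col[a:e],0,None); L.append((c,(w*np.arange(a,e)).sum()/w.sum()))
    return np.array(A),np.array(B)
def box(im):
    h=cv2.cvtColor(np.ascontiguousarray(im),cv2.COLOR_RGB2HSV)
    return h
E
python3 - <<'E'
from meas import *
t=cv2.imread('pics/top0.png')[:,:,::-1]
for nm,a in zip(('back','front','left','right'),slide(t)):
    p=cast('top',a,.044)[:,:2]
    if nm in('back','front'): k=np.polyfit(p[:,1],p[:,0],1); print(nm,'x at y=.25',np.polyval(k,.25),'slope',k[0],np.std(p[:,0]-np.polyval(k,p[:,1])))
    else: k=np.polyfit(p[:,0],p[:,1],1); print(nm,'y at x=.57',np.polyval(k,.57),'slope',k[0],np.std(p[:,1]-np.polyval(k,p[:,0])))
b=blue(t)
for c in (312,320,326,332,336): print(c,b[160:230,c].astype(int))
E
```

```text
back x at y=.25 0.6615967363150171 slope -0.001987757565040451 0.00015041654249665055
front x at y=.25 0.4740236913023821 slope -0.004082492871017173 0.0001326510023660235
left y at x=.57 0.41876215623876 slope 0.0016745180341320128 2.917935711787645e-05
right y at x=.57 0.13513873870787765 slope -0.05792605974878747 0.022783461397194685
312 [ 21 100 145 153 152 154 154 146 115  57  18  19  55 108 146 154 155 153
 154 152 154 154 156 154 154 155 155 153 152 153 153 156 154 153 156 155
 153 156 155 156 156 155 157 155 158 154 153 153 154 155 154 154 155 153
 142 100  44  14  24  72 125 150 156 155 155 158 152 128  60 -17]
320 [ 25 103 145 154 153 152 154 153 152 155 148 118  60  17  18  56 111 148
 157 156 155 154 153 157 152 153 152 155 155 153 155 154 153 153 154 153
 154 154 154 153 155 156 155 155 155 154 158 157 155 155 154 137  87  33
  10  25  78 131 150 152 153 153 153 153 155 154 150 128  59 -17]
326 [ 22  98 133  96  49  41  71 102  92  57  42  35  20   4   4  25  81 135
 153 155 155 155 154 152 154 156 156 155 154 153 154 153 155 151 156 156
 154 155 156 154 154 154 154 154 152 155 154 153 155 154 152 121  62  13
   5  16  45  59  66  93 125 128  96  65  65 101 135 125  57 -20]
332 [ 25  99 143 153 152 154 154 155 153 154 152 138  89  29   6  25  82 139
 152 152 154 154 152 154 155 156 153 155 158 155 153 155 156 156 153 154
 154 154 153 156 154 153 153 154 155 156 154 154 155 154 151 122  59  15
  13  56 117 140 146 150 153 155 154 155 155 155 151 121  52 -23]
336 [ 19  96 143 155 153 153 152 155 153 150 153 139  89  28   7  24  82 136
 153 151 152 150 152 155 155 152 154 153 153 152 153 155 157 155 154 153
 155 154 155 152 153 153 155 155 154 157 155 154 152 156 150 121  60  16
  20  69 128 151 153 156 154 153 153 154 157 153 148 113  43 -24]
```

```bash
python3 - <<'E'
from meas import *
t=cv2.imread('pics/top0.png')[:,:,::-1]; b=blue(t)
for c in (330,333,336):
    col=b[:,c]; i1=175+cross(col[175:190],75)[0]; i2=215-cross(col[200:216][::-1],75)[0]
    o1=176-cross(col[165:177][::-1],75)[0]
    p=cast('top',[(c,i1),(c,i2)],.061); q=cast('top',[(c,i1),(c,i2)],.061)
    print(c,i1,i2,p[:,:2].round(4).tolist(),p[:,0].mean(),p[0,0]-p[1,0])
for r in (190,195,200,205):
    row=b[r,300:350]; d=349-cross(row[::-1],75)[0]; print('right edge',cast('top',(d,r),.044)[0,:2])
# box
h=cv2.cvtColor(np.ascontiguousarray(t),cv2.COLOR_RGB2HSV)
m=np.zeros(b.shape,bool); m[165:212,240:300]=1
reg=b*1.0
def side(rng,ax,rev):
    pts=[]
    for k in rng:
        v=b[160:215,k] if ax=='c' else b[k,236:306]
        off=160 if ax=='c' else 236
        w=80-v
        if rev: x=off+len(v)-1-cross(w[::-1],0)[0]
        else: x=off+cross(w,0)[0]
        pts.append((k,x) if ax=='c' else (x,k))
    return np.array(pts)
for nm,rg,ax,rv in(('back',range(253,289),'c',0),('front',range(253,289),'c',1),('left',range(178,200),'r',0),('right',range(178,200),'r',1)):
    a=side(rg,ax,rv)
    for z in(.078,.044):
        p=cast('top',a,z)[:,:2]
        if ax=='c':k=np.polyfit(p[:,1],p[:,0],1);print(nm,z,'x at .3185',np.polyval(k,.3185).round(4),k[0].round(4),np.std(p[:,0]-np.polyval(k,p[:,1])).round(5))
        else:k=np.polyfit(p[:,0],p[:,1],1);print(nm,z,'y at .582',np.polyval(k,.582).round(4),k[0].round(4),np.std(p[:,1]-np.polyval(k,p[:,0])).round(5))
E
```

```text
330 175.864406779661 211.79032258064515 [[0.6174, 0.1522], [0.5182, 0.1534]] 0.5677964516521117 0.0991224487578749
333 175.86206896551724 211.75806451612902 [[0.6174, 0.1439], [0.5183, 0.1451]] 0.5678386403196976 0.09905323335586025
336 175.8793103448276 211.75409836065575 [[0.6173, 0.1356], [0.5183, 0.1368]] 0.5678148410452047 0.09900739445383211
right edge [0.57938382 0.1264486 ]
right edge [0.56540319 0.12601058]
right edge [0.55144191 0.12605585]
right edge [0.53749963 0.12602594]
back 0.078 x at .3185 0.624 -0.0559 0.00032
back 0.044 x at .3185 0.6274 -0.0559 0.00032
front 0.078 x at .3185 0.5396 -0.0486 0.00014
front 0.044 x at .3185 0.5409 -0.0486 0.00015
left 0.078 y at .582 0.3801 0.0582 0.00015
left 0.044 y at .582 0.3797 0.0582 0.00015
right 0.078 y at .582 0.2567 0.0521 0.00018
right 0.044 y at .582 0.2532 0.0521 0.00019
```

Candidates: the box on the slide at top(271,188) / scene(267,193), about 123 x 84 mm. The white box at top(118,251) / scene(205,111) is smaller and not on the slide. The crop shows the larger one on the blue slide outside the rails, about 14 mm to +x and turned about +0.053 rad. The lane centre is x≈0.568 and the scale origin y≈0.036.

I'll push it sideways first to square and centre it.

Emit:
carry_out:
  steps:
    - {"xyz": [48.3,-25.8,-8.0],"rot": [0,0,16.1]}
    - {"xyz": [48.3,-25.8,-8.0],"rot": [0,0,16.1]}
    - {"xyz": [48.3,-25.8,-8.0],"rot": [0,0,16.1]}
    - {"xyz": [48.3,-25.8,-8.0],"rot": [0,0,16.1]}
    - {"xyz": [48.3,-25.8,-8.0],"rot": [0,0,16.1]}
    - {"xyz": [48.3,-25.8,-8.0],"rot": [0,0,16.1]}
    - {"xyz": [48.3,-25.8,-8.0],"rot": [0,0,16.1]}
    - {"xyz": [48.3,-25.8,-8.0],"rot": [0,0,16.1]}
    - {"xyz": [48.3,-25.8,-8.0],"rot": [0,0,16.1]}
    - {"xyz": [48.3,-25.8,-8.0],"rot": [0,0,16.1]}
  grip: 0.6

```text
t: 1.1
tool_pos: [0.6014, 0.3436, 0.163]
orientation: [-2.222, -2.22, 0.001]
force: [0.0, -0.1, -0.3]
opening: 0.0558
```

Emit:
carry_out:
  steps:
    - {"xyz": [0,0,0],"rot": [0,0,0]}

```text
t: 1.2
tool_pos: [0.6037, 0.3398, 0.1605]
orientation: [2.228, 2.214, -0.006]
force: [-1.6, 0.7, -0.6]
opening: 0.056
```

Emit:
carry_out:
  steps:
    - {"xyz": [4.7,-2.2,0]}
    - {"xyz": [4.7,-2.2,0]}
    - {"xyz": [4.7,-2.2,-4]}
    - {"xyz": [4.7,-2.2,-4]}
    - {"xyz": [4.7,-2.2,-4]}

```text
validation failed for argument at $.st...
```

```bash
python3 - <<'E'
from h import *
s=read_state(); print(s['t'],s['tool_pos'],R.from_rotvec(s['orientation']).as_matrix().round(4))
t=read_camera('top'); crop(t,225,130,415,260,4,'pics/t1.png')
crop(read_camera('scene'),210,120,340,325,2.9,'pics/s1.png')
E
```

```text
1.2 [0.60372925 0.33978965 0.16053429] [[ 0.0064  1.     -0.0021]
 [ 1.     -0.0065 -0.0031]
 [-0.0032 -0.0021 -1.    ]]
```

View pics/t1.png

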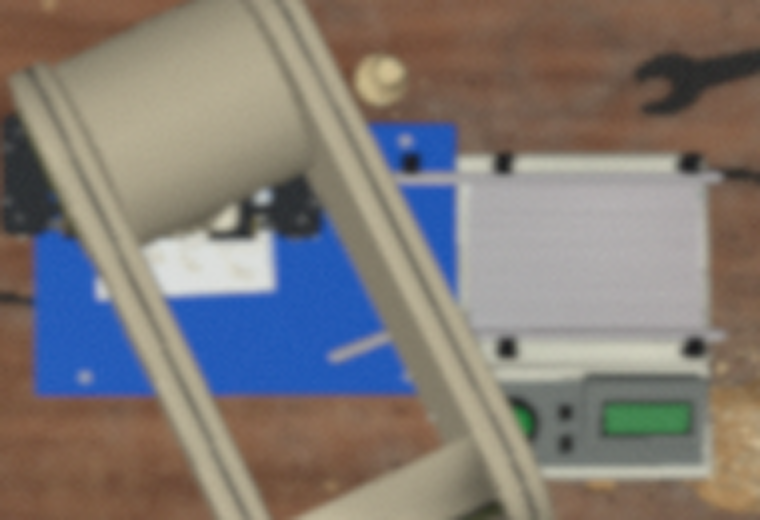

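View pics/s1.png

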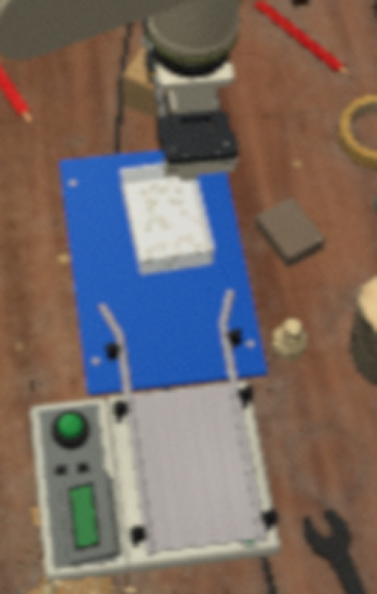

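Emit:
carry_out:
  steps:
    - {"xyz": [4.6,-2.2,0],"rot": [0,0,0]}
    - {"xyz": [4.6,-2.2,0],"rot": [0,0,0]}
    - {"xyz": [4.6,-2.2,-4],"rot": [0,0,0]}
    - {"xyz": [4.6,-2.2,-4],"rot": [0,0,0]}
    - {"xyz": [4.6,-2.2,-4],"rot": [0,0,0]}

```text
t: 1.8
tool_pos: [0.644, 0.3236, 0.1231]
orientation: [-2.22, -2.221, 0.005]
force: [0.3, -0.2, 1.5]
opening: 0.0557
```

```bash
python3 - <<'E'
from h import *
s=read_state(); print(s['t'],s['tool_pos'],s['force'],R.from_rotvec(s['orientation']).as_matrix().round(4))
t=read_camera('top'); crop(t,225,130,415,260,4,'pics/t2.png')
crop(read_camera('scene'),210,120,340,325,2.9,'pics/s2.png')
E
```

```text
1.8 [0.64399356 0.32362021 0.12308062] [ 0.25582206 -0.19979763  1.5245491 ] [[-6.0e-04  1.0e+00 -3.1e-03]
 [ 1.0e+00  6.0e-04 -1.1e-03]
 [-1.1e-03 -3.1e-03 -1.0e+00]]
```

View pics/s2.png

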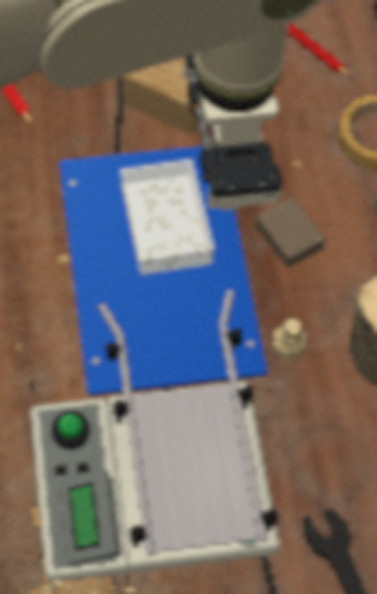

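Emit:
carry_out:
  steps:
    - {"xyz": [0,0,0],"rot": [0,0,0]}
    - {"xyz": [0,0,0],"rot": [0,0,0]}

```text
t: 2.1
tool_pos: [0.6467, 0.3236, 0.1259]
orientation: [2.221, 2.22, 0.004]
force: [-0.7, -0.1, 0.5]
opening: 0.0559
```

Emit:
carry_out:
  steps:
    - {"xyz": [0.3,-0.5,-2],"rot": [0,0,0]}
    - {"xyz": [0.3,-0.5,-4],"rot": [0,0,0]}
    - {"xyz": [0.3,-0.5,-5.5],"rot": [0,0,0]}
    - {"xyz": [0.3,-0.5,-5.5],"rot": [0,0,0]}
    - {"xyz": [0.3,-0.5,-5.5],"rot": [0,0,0]}

```text
t: 2.6
tool_pos: [0.649, 0.318, 0.0691]
orientation: [-2.222, -2.22, 0.0]
force: [-0.2, 0.2, -0.2]
opening: 0.0555
```

```bash
python3 - <<'E'
from h import *
s=read_state(); print(s['t'],s['tool_pos'],s['force'],R.from_rotvec(s['orientation']).as_matrix().round(4))
crop(read_camera('scene'),210,120,340,325,2.9,'pics/s3.png')
E
```

```text
2.6 [0.64896936 0.31804114 0.06906673] [-0.23945065  0.2226622  -0.17355589] [[ 7.e-04  1.e+00 -3.e-04]
 [ 1.e+00 -7.e-04 -1.e-04]
 [-1.e-04 -3.e-04 -1.e+00]]
```

View pics/s3.png

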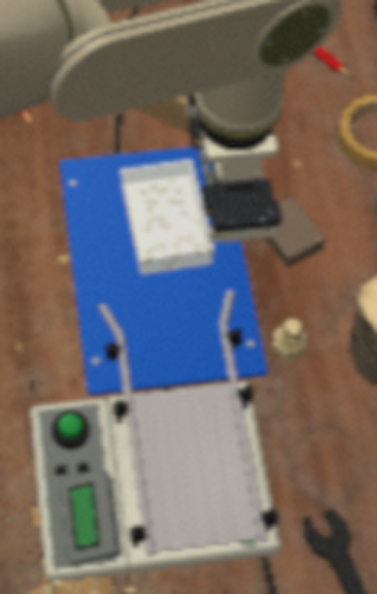

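Emit:
carry_out:
  steps:
    - {"xyz": [-0.3,0,0],"rot": [0,0,0]}
    - {"xyz": [-0.6,0,0],"rot": [0,0,0]}
    - {"xyz": [-0.9,0,0],"rot": [0,0,0]}
    - {"xyz": [-1.2,0,0],"rot": [0,0,0]}
    - {"xyz": [-1.4,0,0],"rot": [0,0,0]}
    - {"xyz": [-1.6,0,0],"rot": [0,0,0]}
    - {"xyz": [-1.8,0,0],"rot": [0,0,0]}
    - {"xyz": [-2.0,0,0],"rot": [0,0,0]}
    - {"xyz": [-2.2,0,0],"rot": [0,0,0]}
    - {"xyz": [-2.4,0,0],"rot": [0,0,0]}

```text
t: 3.65
tool_pos: [0.6252, 0.3181, 0.0691]
orientation: [2.222, 2.22, 0.001]
force: [3.7, -1.1, 0.6]
opening: 0.0557
```

Emit:
carry_out:
  steps:
    - {"xyz": [-0.2,0,0],"rot": [0,0,0]}
    - {"xyz": [-0.4,0,0],"rot": [0,0,0]}
    - {"xyz": [-0.6,0,0],"rot": [0,0,0]}
    - {"xyz": [-0.75,0,0],"rot": [0,0,0]}
    - {"xyz": [-0.75,0,0],"rot": [0,0,0]}

```text
t: 4.15
tool_pos: [0.6174, 0.3181, 0.0691]
orientation: [-2.222, -2.221, -0.0]
force: [2.7, 0.1, 2.4]
opening: 0.0555
```

```bash
python3 - <<'E'
from h import *
s=read_state(); print(s['t'],s['tool_pos'],s['force'])
crop(read_camera('scene'),210,120,340,325,2.9,'pics/s4.png')
E
```

```text
4.15 [0.61740223 0.31807398 0.06906578] [2.66960162 0.1175546  2.37916081]
```

View pics/s4.png

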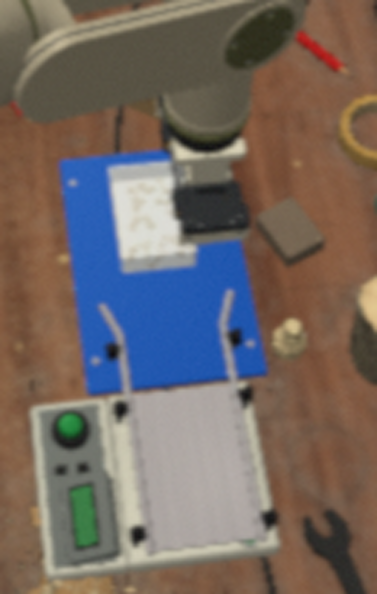

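Emit:
carry_out:
  steps:
    - {"xyz": [-0.15,0,0],"rot": [0,0,0]}
    - {"xyz": [-0.15,0,0],"rot": [0,0,0]}
    - {"xyz": [1,0,0],"rot": [0,0,0]}
    - {"xyz": [2,0,0],"rot": [0,0,0]}
    - {"xyz": [3,0,1],"rot": [0,0,0]}
    - {"xyz": [3,0,5],"rot": [0,0,0]}
    - {"xyz": [3,3,9],"rot": [0,0,0]}
    - {"xyz": [0,8,9],"rot": [0,0,-8]}
    - {"xyz": [-3,10,9],"rot": [0,0,-16]}
    - {"xyz": [-4,14,9],"rot": [0,0,-24]}

```text
t: 5.2
tool_pos: [0.5729, 0.4574, 0.1563]
orientation: [-2.64, -1.703, 0.012]
force: [1.0, -0.6, 0.4]
opening: 0.0554
```

Emit:
carry_out:
  steps:
    - {"xyz": [0,0,0],"rot": [0,0,-8]}
    - {"xyz": [0,0,0],"rot": [0,0,-16]}
    - {"xyz": [0,0,0],"rot": [0,0,-24]}
    - {"xyz": [0,0,0],"rot": [0,0,-32]}
    - {"xyz": [0,0,0],"rot": [0,0,-40]}
    - {"xyz": [0,0,0],"rot": [0,0,-48]}
    - {"xyz": [0,0,0],"rot": [0,0,-56]}
    - {"xyz": [0,0,0],"rot": [0,0,-64]}
    - {"xyz": [0,0,0],"rot": [0,0,-66]}
    - {"xyz": [0,0,0],"rot": [0,0,-66]}

```text
t: 6.2
tool_pos: [0.5766, 0.4577, 0.1578]
orientation: [3.14, -0.002, -0.004]
force: [-0.4, 0.0, -0.6]
opening: 0.0559
```

```bash
python3 - <<'E'
from h import *
s=read_state(); print(s['t'],s['tool_pos'],s['force'],s['q'],R.from_rotvec(s['orientation']).as_matrix().round(4))
t=read_camera('top');cv2.imwrite('pics/top5.png',t[:,:,::-1]); crop(t,225,110,415,260,4,'pics/t5.png')
E
```

```text
6.2 [0.57657683 0.45765191 0.15779207] [-0.35781718  0.04865334 -0.60264012] [6.01136908e-01 5.42865427e-01 1.12673245e+00 3.39516902e-04
 1.47466050e+00 6.02066605e-01] [[ 1.     -0.001  -0.0024]
 [-0.001  -1.     -0.0012]
 [-0.0024  0.0012 -1.    ]]
```

View pics/t5.png

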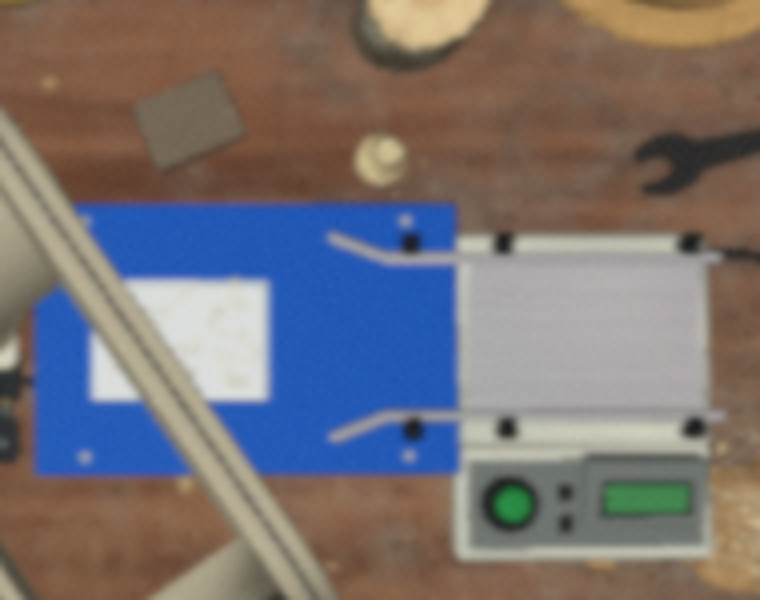

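```bash
cat >> meas.py <<'E'
def bx(im,bc,fc):
    b=blue(im); out={}
    A=np.array([(k,165+cross(80-b[165:200,k],0)[0]) for k in bc])
    B=np.array([(k,225-cross(80-b[196:226,k][::-1],0)[0]) for k in fc])
    for nm,a,zs in(('back',A,(.078,)),('front',B,(.078,.044))):
        for z in zs:
            p=cast('top',a,z)[:,:2]; k=np.polyfit(p[:,1],p[:,0],1); out[nm,z]=(np.polyval(k,p[:,1].mean()).round(4),k[0].round(4),np.std(p[:,0]-np.polyval(k,p[:,1])).round(5))
    return out
E
python3 - <<'E'
from meas import *
t=cv2.imread('pics/top5.png')[:,:,::-1]
print(bx(t,range(264,289),list(range(250,258))+list(range(280,289))))
b=blue(t)
print([cast('top',(300-0-cross(80-b[r,240:301][::-1],0)[0],r),z)[0,:2].round(4).tolist() for r in(185,190,195,205) for z in(.078,.044)])
E
```

```text
{('back', 0.078): (np.float64(0.6072), np.float64(0.002), np.float64(0.00046)), ('front', 0.078): (np.float64(0.5221), np.float64(0.0024), np.float64(3e-05)), ('front', 0.044): (np.float64(0.523), np.float64(0.0024), np.float64(3e-05))}
[[0.5908, 0.2589], [0.5934, 0.2555], [0.5771, 0.2591], [0.5794, 0.2558], [0.5635, 0.259], [0.5655, 0.2557], [0.5364, 0.2587], [0.5376, 0.2554]]
```

Emit:
carry_out:
  steps:
    - {"xyz": [-1.1,-3,0],"rot": [0,0,0]}
    - {"xyz": [-1.1,-5.1,0],"rot": [0,0,0]}
    - {"xyz": [-1.1,-5.1,0],"rot": [0,0,0]}
    - {"xyz": [-1.1,-5.1,-3],"rot": [0,0,0]}
    - {"xyz": [-1.1,-5.1,-6],"rot": [0,0,0]}
    - {"xyz": [-1.1,-5.1,-8],"rot": [0,0,0]}
    - {"xyz": [-1.1,-5.1,-8.9],"rot": [0,0,0]}
    - {"xyz": [-1.1,-5.1,-8.9],"rot": [0,0,0]}
    - {"xyz": [-1.1,-5.1,-8.9],"rot": [0,0,0]}
  grip: 0.3

```text
t: 7.15
tool_pos: [0.5671, 0.4076, 0.071]
orientation: [-3.141, 0.0, -0.002]
force: [-0.2, 1.1, -0.3]
opening: 0.0281
```

```bash
python3 - <<'E'
from h import *
s=read_state(); print(s['t'],s['tool_pos'],s['force'],R.from_rotvec(s['orientation']).as_matrix().round(4))
crop(read_camera('scene'),210,120,340,325,2.9,'pics/s6.png')
E
```

```text
7.15 [0.56705739 0.4076441  0.07100442] [-0.2481965   1.07516267 -0.33881418] [[ 1.e+00 -3.e-04  1.e-03]
 [-3.e-04 -1.e+00  8.e-04]
 [ 1.e-03 -8.e-04 -1.e+00]]
```

View pics/s6.png

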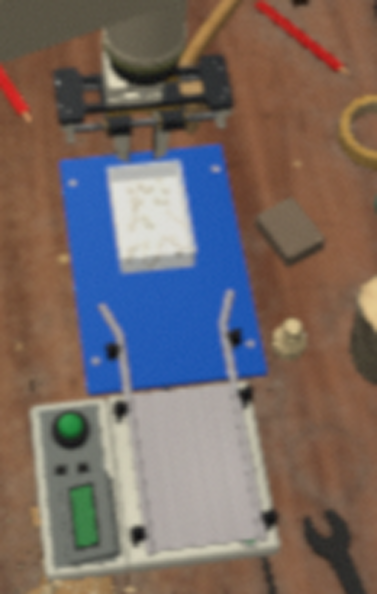

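Emit:
carry_out:
  steps:
    - {"xyz": [0,-0.6,-0.1],"rot": [0,0,0]}
    - {"xyz": [0,-1.2,-0.1],"rot": [0,0,0]}
    - {"xyz": [0,-1.7,-0.1],"rot": [0,0,0]}
    - {"xyz": [0,-2.2,-0.1],"rot": [0,0,0]}
    - {"xyz": [0,-2.7,-0.1],"rot": [0,0,0]}
    - {"xyz": [0.05,-3.2,-0.1],"rot": [0,0,0]}
    - {"xyz": [0.1,-3.8,-0.1],"rot": [0,0,0]}
    - {"xyz": [0.15,-4.4,-0.1],"rot": [0,0,0]}
    - {"xyz": [0.2,-5.0,-0.1],"rot": [0,0,0]}
    - {"xyz": [0.25,-5.6,-0.1],"rot": [0,0,0]}

```text
t: 8.2
tool_pos: [0.5694, 0.351, 0.0695]
orientation: [-3.141, 0.001, -0.001]
force: [-1.9, 6.8, 4.3]
opening: 0.0282
```

```bash
python3 - <<'E'
from h import *
s=read_state(); print(s['t'],s['tool_pos'],s['force'],R.from_rotvec(s['orientation']).as_matrix().round(4))
crop(read_camera('scene'),210,120,340,325,2.9,'pics/s7.png')
t=read_camera('top');cv2.imwrite('pics/top7.png',t[:,:,::-1]); crop(t,225,110,415,260,4,'pics/t7.png')
E
```

```text
8.2 [0.5694198  0.35097257 0.06951525] [-1.91539089  6.78596905  4.25796812] [[ 1.e+00 -7.e-04  9.e-04]
 [-7.e-04 -1.e+00  9.e-04]
 [ 9.e-04 -9.e-04 -1.e+00]]
```

View pics/s7.png

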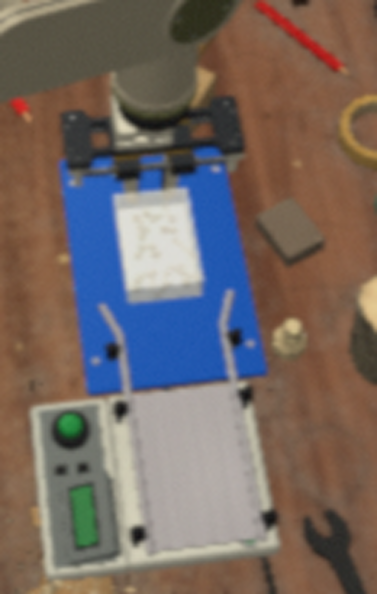

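View pics/t7.png

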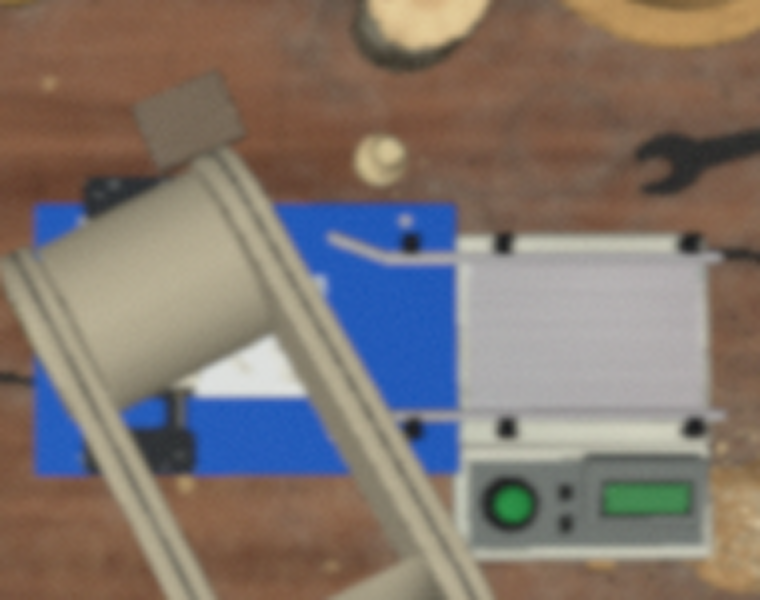

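```bash
python3 - <<'E'
from meas import *
t=cv2.imread('pics/top7.png')[:,:,::-1]; b=blue(t)
B=np.array([(k,220-cross(80-b[196:221,k][::-1],0)[0]) for k in range(278,300)])
p=cast('top',B,.078); print(p[:,:2].round(4)[::4], np.polyfit(p[:,1],p[:,0],1))
A=np.array([(k,165+cross(80-b[165:200,k],0)[0]) for k in range(303,306)]);print(A,cast('top',A,.078))
print(b[175:190,300:308].astype(int))
E
```

```text
[[0.5248 0.2976]
 [0.5248 0.2867]
 [0.5248 0.2759]
 [0.5248 0.265 ]
 [0.5248 0.2542]
 [0.5247 0.2433]] [0.00254537 0.52409971]
[[303.         177.9047619 ]
 [304.         178.26666667]
 [305.         178.63157895]] [[0.61011956 0.22899019 0.078     ]
 [0.60913066 0.22627029 0.078     ]
 [0.60813355 0.22355049 0.078     ]]
[[ 22  77 125 144 149 148 149 148]
 [ -5  43 101 138 148 147 149 146]
 [-19  14  72 118 133 138 142 149]
 [-29  -7  35  76  92 104 122 138]
 [-30 -22   2  30  47  66  95 127]
 [-33 -30 -21  -3  17  42  76 119]
 [-29 -33 -32 -21   0  31  72 115]
 [-27 -31 -32 -26  -6  30  73 114]
 [-23 -29 -33 -30 -14  23  71 114]
 [-24 -25 -31 -31 -21   9  60 113]
 [-25 -22 -27 -31 -29  -7  37  95]
 [-27 -23 -24 -31 -33 -20  11  61]
 [-31 -26 -24 -27 -32 -28 -15  21]
 [-32 -28 -24 -25 -31 -31 -28  -5]
 [-33 -31 -26 -25 -25 -31 -31 -20]]
```

Emit:
carry_out:
  steps:
    - {"xyz": [0,-0.7,0],"rot": [0,0,0]}
    - {"xyz": [0,-1.4,0],"rot": [0,0,0]}
    - {"xyz": [0,-2.1,0],"rot": [0,0,0]}
    - {"xyz": [0,-2.8,0],"rot": [0,0,0]}
    - {"xyz": [0,-3.5,0],"rot": [0,0,0]}
    - {"xyz": [0,-4.2,0],"rot": [0,0,0]}
    - {"xyz": [0.05,-4.9,0],"rot": [0,0,0]}
    - {"xyz": [0.05,-5.6,0],"rot": [0,0,0]}
    - {"xyz": [0.05,-6.3,0],"rot": [0,0,0]}
    - {"xyz": [0.05,-7.0,0],"rot": [0,0,0]}

```text
t: 9.3
tool_pos: [0.5696, 0.2804, 0.069]
orientation: [-3.141, 0.001, -0.0]
force: [-0.3, 5.1, 3.6]
opening: 0.0278
```

```bash
python3 - <<'E'
from h import *
s=read_state(); print(s['t'],s['tool_pos'],s['force'],R.from_rotvec(s['orientation']).as_matrix().round(4))
im=read_camera('scene');cv2.imwrite('pics/scene8.png',im[:,:,::-1]);crop(im,210,120,340,325,2.9,'pics/s8.png')
E
```

```text
9.3 [0.56958551 0.28043378 0.0689888 ] [-0.31394472  5.07209801  3.56465643] [[ 1.e+00 -8.e-04  1.e-04]
 [-8.e-04 -1.e+00  2.e-04]
 [ 1.e-04 -2.e-04 -1.e+00]]
```

View pics/s8.png

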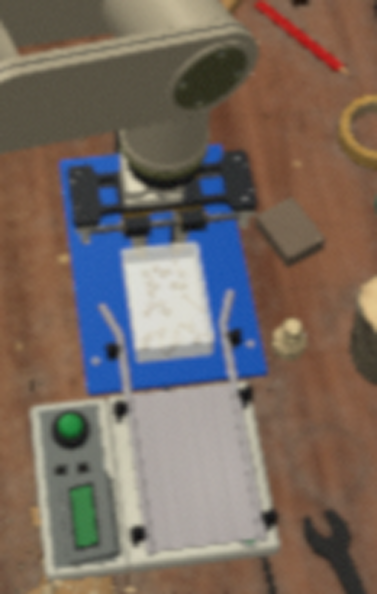

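Emit:
carry_out:
  steps:
    - {"xyz": [0,-0.7,0],"rot": [0,0,0]}
    - {"xyz": [0,-1.4,0],"rot": [0,0,0]}
    - {"xyz": [0,-2.1,0],"rot": [0,0,0]}
    - {"xyz": [0,-2.8,0],"rot": [0,0,0]}
    - {"xyz": [0,-3.5,0],"rot": [0,0,0]}
    - {"xyz": [0,-4.2,0],"rot": [0,0,0]}
    - {"xyz": [0,-4.9,0],"rot": [0,0,0]}
    - {"xyz": [0,-5.6,0],"rot": [0,0,0]}
    - {"xyz": [0,-6.3,0],"rot": [0,0,0]}
    - {"xyz": [0,-7.0,0],"rot": [0,0,0]}

```text
t: 10.35
tool_pos: [0.5695, 0.2103, 0.0688]
orientation: [3.141, -0.001, -0.0]
force: [0.1, 3.6, 1.9]
opening: 0.0279
```

```bash
python3 - <<'E'
from h import *
s=read_state(); print(s['t'],s['tool_pos'],s['force'],R.from_rotvec(s['orientation']).as_matrix().round(4))
im=read_camera('scene');cv2.imwrite('pics/scene9.png',im[:,:,::-1]);crop(im,210,160,320,325,3.6,'pics/s9.png')
t=read_camera('top');cv2.imwrite('pics/top9.png',t[:,:,::-1]); crop(t,225,110,415,260,4,'pics/t9.png')
E
```

```text
10.35 [0.56945077 0.21030796 0.06876947] [0.06728119 3.55705531 1.8623778 ] [[ 1.e+00 -8.e-04 -2.e-04]
 [-8.e-04 -1.e+00 -1.e-04]
 [-2.e-04  1.e-04 -1.e+00]]
```

View pics/s9.png

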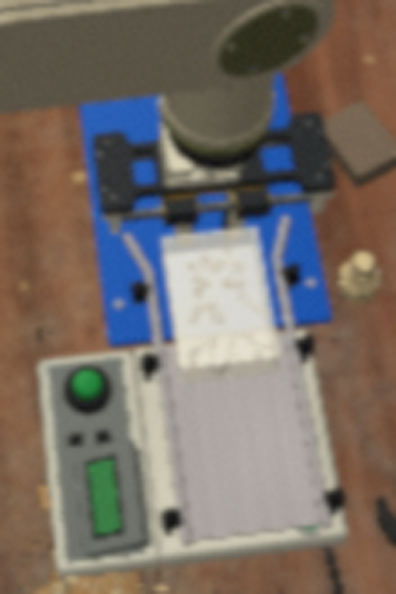

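View pics/t9.png

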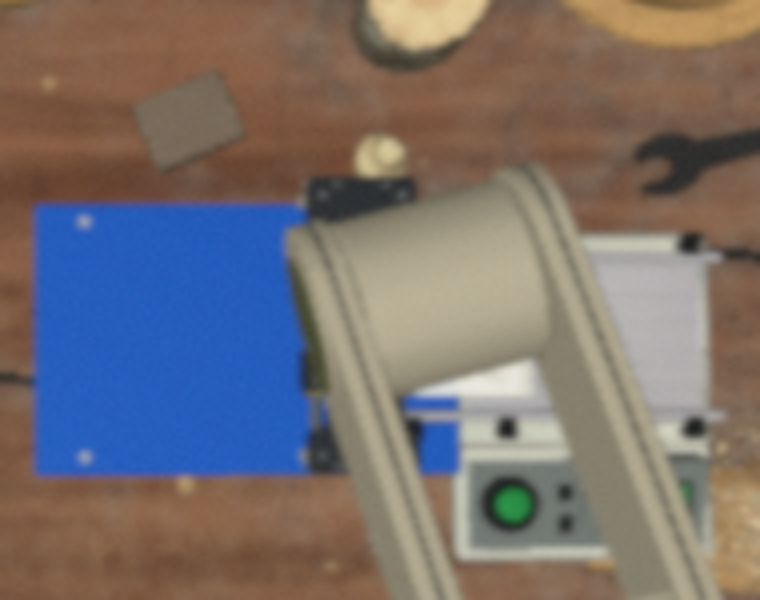

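```bash
python3 - <<'E'
from meas import *
t=cv2.imread('pics/top9.png')[:,:,::-1]; b=blue(t)
for c in(330,332,334,336):
    v=b[200:222,c]; pk=np.argmax(v); hi=v[pk]; th=hi/2
    lo=200+[k+(th-v[k])/(v[k+1]-v[k]) for k in range(pk) if v[k]<th<=v[k+1]][-1]
    up=200+[k+(v[k]-th)/(v[k]-v[k+1]) for k in range(pk,21) if v[k]>=th>v[k+1]][0]
    print(c,hi,lo,up,cast('top',(c,lo),.078)[0,:2],cast('top',(c,lo),.044)[0,:2],cast('top',(c,up),.061)[0,:2])
E
```

```text
330 128.0 208.76363636363635 211.91666666666666 [0.52604804 0.15626483] [0.52704888 0.15031832] [0.51788835 0.15339724]Traceback (most recent call last):
  File "<stdin>", line 6, in <module>
IndexError: list index out of range
```

Emit:
carry_out:
  steps:
    - {"xyz": [0,-0.6,0],"rot": [0,0,0]}
    - {"xyz": [0,-1.2,0],"rot": [0,0,0]}
    - {"xyz": [0,-1.8,0],"rot": [0,0,0]}
    - {"xyz": [0,-2.4,0],"rot": [0,0,0]}
    - {"xyz": [0,-3.0,0],"rot": [0,0,0]}
    - {"xyz": [0,-3.6,0],"rot": [0,0,0]}
    - {"xyz": [0,-4.2,0],"rot": [0,0,0]}
    - {"xyz": [0,-4.8,0],"rot": [0,0,0]}
    - {"xyz": [0,-5.4,0],"rot": [0,0,0]}
    - {"xyz": [0,-6.0,0],"rot": [0,0,0]}

```text
t: 11.45
tool_pos: [0.5694, 0.1503, 0.0687]
orientation: [3.141, -0.001, -0.0]
force: [1.6, 1.9, -1.4]
opening: 0.0281
```

```bash
python3 - <<'E'
from h import *
s=read_state(); print(s['t'],s['tool_pos'],s['force'],R.from_rotvec(s['orientation']).as_matrix().round(4))
im=read_camera('scene');cv2.imwrite('pics/scene10.png',im[:,:,::-1]);crop(im,210,160,320,325,3.6,'pics/s10.png')
E
```

```text
11.45 [0.56941369 0.1503041  0.0687009 ] [ 1.60980541  1.8582901  -1.36650707] [[ 1.e+00 -8.e-04 -3.e-04]
 [-8.e-04 -1.e+00 -2.e-04]
 [-3.e-04  2.e-04 -1.e+00]]
```

View pics/s10.png

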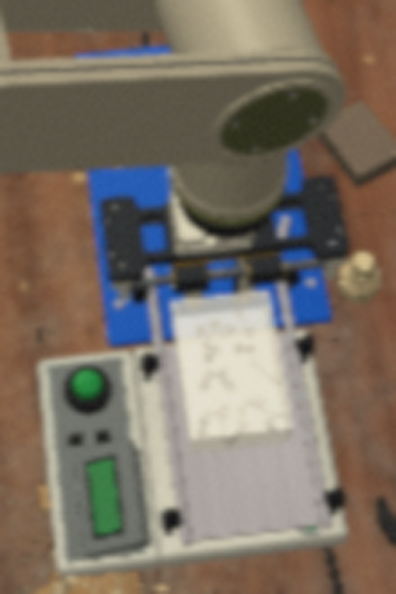

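Emit:
carry_out:
  steps:
    - {"xyz": [0,-0.6,0],"rot": [0,0,0]}
    - {"xyz": [0,-1.2,0],"rot": [0,0,0]}
    - {"xyz": [0,-1.8,0],"rot": [0,0,0]}
    - {"xyz": [0,-2.4,0],"rot": [0,0,0]}
    - {"xyz": [0,-2.9,0],"rot": [0,0,0]}
    - {"xyz": [0,-3.4,0],"rot": [0,0,0]}
    - {"xyz": [0,-3.8,0],"rot": [0,0,0]}
    - {"xyz": [0,-4.2,0],"rot": [0,0,0]}
    - {"xyz": [0,-4.5,0],"rot": [0,0,0]}
    - {"xyz": [0,-4.7,0],"rot": [0,0,0]}

```text
t: 12.5
tool_pos: [0.5695, 0.1037, 0.0689]
orientation: [3.142, -0.001, -0.0]
force: [0.3, 1.0, -1.4]
opening: 0.0278
```

```bash
python3 - <<'E'
from h import *
s=read_state(); print(s['t'],s['tool_pos'],s['force'],R.from_rotvec(s['orientation']).as_matrix().round(4))
im=read_camera('scene');cv2.imwrite('pics/scene11.png',im[:,:,::-1]);crop(im,210,160,320,325,3.6,'pics/s11.png')
E
```

```text
12.5 [0.56954567 0.10369178 0.06888501] [ 0.33635746  1.04194219 -1.40681682] [[ 1.e+00 -9.e-04 -0.e+00]
 [-9.e-04 -1.e+00 -0.e+00]
 [-0.e+00  0.e+00 -1.e+00]]
```

View pics/s11.png

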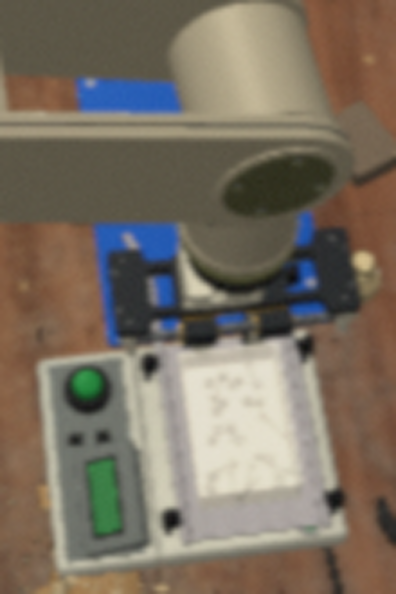

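Emit:
carry_out:
  steps:
    - {"xyz": [0,0,0],"rot": [0,0,0]}
    - {"xyz": [0,0.5,0],"rot": [0,0,0]}
    - {"xyz": [0,1.5,0],"rot": [0,0,0]}
    - {"xyz": [0,3,0],"rot": [0,0,0]}
    - {"xyz": [0,3,3],"rot": [0,0,0]}
    - {"xyz": [0,3,7],"rot": [0,0,0]}
    - {"xyz": [0,5,11],"rot": [0,0,0]}
    - {"xyz": [0,9,11],"rot": [0,0,0]}
    - {"xyz": [0,14,11],"rot": [0,0,0]}
    - {"xyz": [0,18,11],"rot": [0,0,0]}
  grip: 0.3

```text
t: 13.55
tool_pos: [0.5691, 0.2876, 0.1797]
orientation: [-3.14, 0.0, -0.002]
force: [0.8, -0.9, -0.0]
opening: 0.0276
```

Emit:
carry_out:
  steps:
    - {"xyz": [-2,4,0],"rot": [0,0,0]}
    - {"xyz": [-2,4,0],"rot": [0,0,0]}
  grip: 0

```text
t: 13.75
tool_pos: [0.5465, 0.3303, 0.1787]
orientation: [-3.14, -0.008, 0.002]
force: [0.6, -0.5, -0.4]
opening: 0.0165
```

```bash
python3 - <<'E'
from h import *
s=read_state(); print(s['t'],s['tool_pos'],s['force'],s['opening'])
im=read_camera('scene');cv2.imwrite('pics/scene12.png',im[:,:,::-1]);crop(im,210,160,320,325,3.6,'pics/s12.png')
t=read_camera('top');cv2.imwrite('pics/top12.png',t[:,:,::-1]); crop(t,305,150,415,260,6,'pics/t12.png')
E
```

```text
13.75 [0.54645195 0.33026026 0.17865852] [ 0.62757637 -0.51312766 -0.44857829] 0.016537045171534284
```

View pics/s12.png

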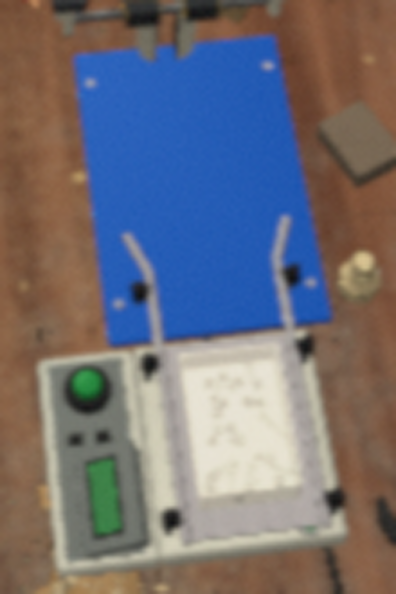

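View pics/t12.png

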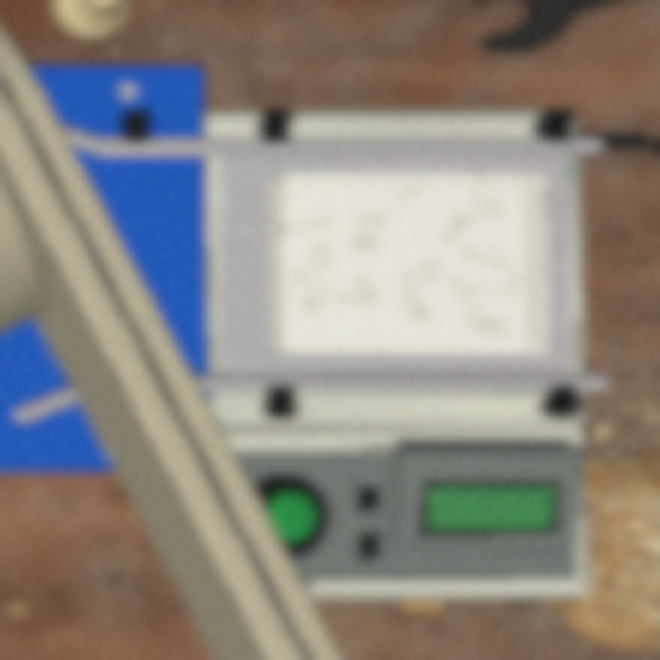

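```bash
python3 - <<'E'
from h import *
f=lambda u,v,z:cast('top',(305+(u+.5)/6-.5,150+(v+.5)/6-.5),z)[0,:2].round(4)
print('box left',f(278,260,.076),f(278,260,.043),'right',f(548,260,.076))
print('plate L/R',f(222,260,.044),f(573,260,.044))
print('box back/front',f(400,171,.076),f(400,355,.076),'rails inner',f(400,154,.061),f(400,375,.061))
g=lambda u,v,z:cast('scene',(210+(u+.5)/3.6-.5,160+(v+.5)/3.6-.5),z)[0,:2].round(4)
print('scene: box -y bottom',g(235,507,.043),'plate end',g(235,538,.044),'plate +y',g(230,338,.044),'box +y top',g(225,352,.076))
for z in(.05,.055,.06,.065): print(z,g(88,386,z),cast('top',(352.5,235.5),z)[0,:2])
# button height triangulation
def ray(n,uv): 
    a=cast(n,uv,0)[0];b=cast(n,uv,.2)[0];return a,(b-a)/np.linalg.norm(b-a)
t=cv2.imread('pics/top0.png');s=cv2.imread('pics/scene0.png')
def cen(im,x0,y0,x1,y1):
    h=cv2.cvtColor(im,cv2.COLOR_BGR2HSV)[y0:y1,x0:x1]; w=cv2.inRange(h,(45,110,50),(80,255,255)); m=cv2.moments(w,True); return x0+m['m10']/m['m00'],y0+m['m01']/m['m00'],m['m00']
c1=cen(t,340,225,362,250);c2=cen(s,222,255,246,278);print(c1,c2)
a,d=ray('top',c1[:2]);b,e=ray('scene',c2[:2])
A=np.c_[d,-e];k=np.linalg.lstsq(A,b-a,rcond=None)[0];print(a+k[0]*d,b+k[1]*e)
E
```

```text
box left [0.5692 0.0982] [0.5713 0.091 ] right [ 0.5691 -0.0253]
plate L/R [0.5712 0.1173] [ 0.5711 -0.047 ]
box back/front [0.6098 0.0417] [0.526  0.0432] rails inner [0.6191 0.0377] [0.5173 0.0395]
scene: box -y bottom [ 0.5588 -0.0268] plate end [ 0.555  -0.0515] plate +y [0.5764 0.1159] box +y top [0.5668 0.0896]
0.05 [0.4547 0.0852] [0.45292211 0.08987147]
0.055 [0.4546 0.083 ] [0.45304822 0.09097323]
0.06 [0.4545 0.0808] [0.45317434 0.09207499]
0.065 [0.4544 0.0786] [0.45330045 0.09317675]
(352.6265060240964, 235.6265060240964, 83.0) (233.95081967213116, 266.55737704918033, 61.0)
[0.45244747 0.08843879 0.04507337] [0.45452182 0.08829193 0.04505291]
```

Emit:
carry_out:
  steps:
    - {"xyz": [-5,-5,0],"rot": [0,0,0]}
    - {"xyz": [-7,-10,0],"rot": [0,0,0]}
    - {"xyz": [-9,-14,0],"rot": [0,0,0]}
    - {"xyz": [-9,-18,0],"rot": [0,0,0]}
    - {"xyz": [-9,-22,0],"rot": [0,0,0]}
    - {"xyz": [-9.4,-24.2,0],"rot": [0,0,0]}
    - {"xyz": [-9.4,-24.2,0],"rot": [0,0,0]}
    - {"xyz": [-9.4,-24.2,0],"rot": [0,0,0]}
  grip: 0

```text
t: 14.65
tool_pos: [0.4558, 0.0812, 0.1792]
orientation: [-3.141, 0.006, -0.001]
force: [-0.5, 0.2, 0.2]
opening: 0.0006
```

```bash
python3 - <<'E'
from h import *
s=read_state(); print(s['t'],s['tool_pos'],s['force'],s['opening'],s['q'],R.from_rotvec(s['orientation']).as_matrix().round(4))
im=read_camera('scene');cv2.imwrite('pics/scene13.png',im[:,:,::-1]);crop(im,190,190,310,330,4,'pics/s13.png')
print(proj('scene',s['tool_pos']+np.array([0,0,-.017])))
E
```

```text
14.65 [0.45582606 0.08122625 0.17917107] [-0.53614655  0.24096402  0.1858996 ] 0.0006432477331282781 [ 6.53789100e-02 -2.16622023e-01  1.92876339e+00  2.03256543e-04
  1.42865514e+00  6.89273047e-02] [[ 1.0e+00 -3.6e-03  8.0e-04]
 [-3.6e-03 -1.0e+00  3.0e-04]
 [ 8.0e-04 -3.0e-04 -1.0e+00]]
[[233.68104946 251.48135072]]
```

View pics/s13.png

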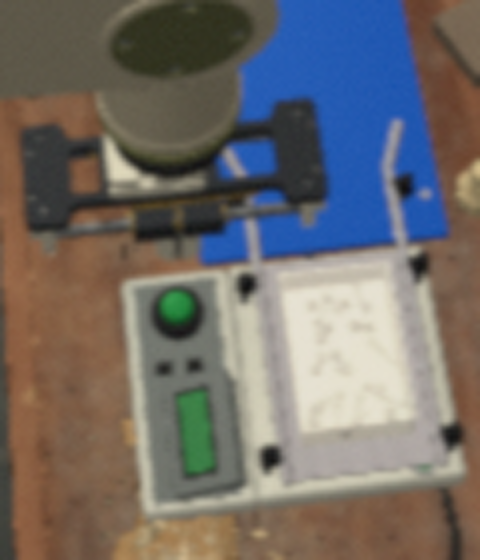

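Emit:
carry_out:
  steps:
    - {"xyz": [-0.2,0.7,0],"rot": [0,0,0]}
    - {"xyz": [-0.2,0.7,-3],"rot": [0,0,0]}
    - {"xyz": [-0.2,0.7,-6],"rot": [0,0,0]}
    - {"xyz": [-0.2,0.7,-9],"rot": [0,0,0]}
    - {"xyz": [-0.2,0.7,-10],"rot": [0,0,0]}
    - {"xyz": [-0.2,0.7,-10],"rot": [0,0,0]}
    - {"xyz": [-0.2,0.7,-10],"rot": [0,0,0]}

```text
t: 15.4
tool_pos: [0.4543, 0.0896, 0.08]
orientation: [-3.141, -0.0, -0.002]
force: [0.4, 0.2, 0.7]
opening: 0.0002
```

```bash
python3 - <<'E'
from h import *
s=read_state(); print(s['t'],s['tool_pos'],s['force'],s['opening'])
im=read_camera('scene');cv2.imwrite('pics/scene14.png',im[:,:,::-1]);crop(im,200,220,290,310,6,'pics/s14.png')
t=read_camera('top');crop(t,305,150,415,260,6,'pics/t14.png')
E
```

```text
15.4 [0.45425516 0.08962759 0.08003129] [0.37801055 0.16241856 0.66630152] 0.00015398107803888967
```

View pics/s14.png

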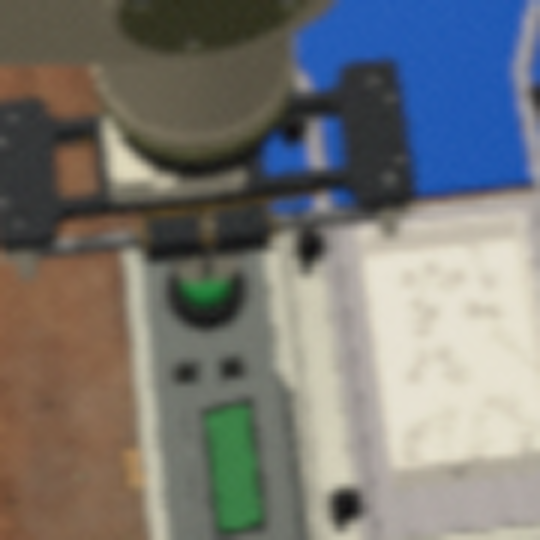

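View pics/t14.png

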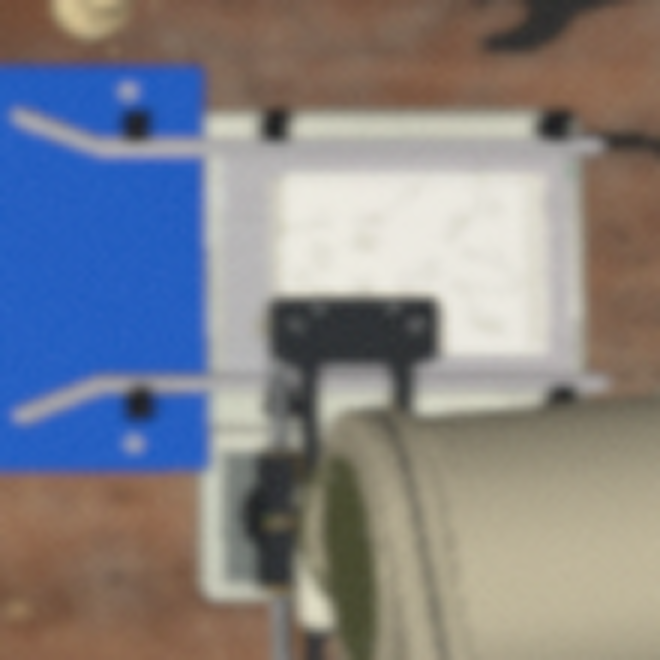

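Emit:
carry_out:
  steps:
    - {"xyz": [-0.05,-0.1,-0.3],"rot": [0,0,0]}
    - {"xyz": [-0.05,-0.1,-0.6],"rot": [0,0,0]}
    - {"xyz": [-0.05,-0.1,-0.8],"rot": [0,0,0]}
    - {"xyz": [-0.05,-0.1,-1.0],"rot": [0,0,0]}
    - {"xyz": [-0.05,-0.1,-1.0],"rot": [0,0,0]}

```text
t: 16.0
tool_pos: [0.4533, 0.0879, 0.069]
orientation: [3.142, -0.002, 0.001]
force: [-0.0, -0.5, 2.7]
opening: 0.0005
```

Emit:
carry_out:
  steps:
    - {"xyz": [0,0,-0.2],"rot": [0,0,0]}
    - {"xyz": [0,0,-0.3],"rot": [0,0,0]}
    - {"xyz": [0,0,-0.3],"rot": [0,0,0]}

```text
t: 16.3
tool_pos: [0.4533, 0.0879, 0.066]
orientation: [3.141, -0.001, 0.001]
force: [-0.2, -0.7, 5.0]
opening: 0.0004
```

Emit:
carry_out:
  steps:
    - {"xyz": [0,0,-0.1],"rot": [0,0,0]}
    - {"xyz": [0,0,-0.1],"rot": [0,0,0]}

```text
t: 16.5
tool_pos: [0.4534, 0.0879, 0.0657]
orientation: [3.141, -0.001, 0.001]
force: [-3.3, -1.6, 10.3]
opening: 0.0005
```

Emit:
carry_out:
  steps:
    - {"xyz": [0,0,-0.1],"rot": [0,0,0]}
    - {"xyz": [0,0,-0.1],"rot": [0,0,0]}

```text
t: 16.7
tool_pos: [0.4535, 0.0879, 0.0655]
orientation: [3.141, -0.001, 0.001]
force: [-6.9, -2.0, 19.4]
opening: 0.0006
```

Emit:
carry_out:
  steps:
    - {"xyz": [0,0,0.3],"rot": [0,0,0]}
    - {"xyz": [0,0,0.8],"rot": [0,0,0]}
    - {"xyz": [0,0,1.5],"rot": [0,0,0]}
    - {"xyz": [0,0,4],"rot": [0,0,0]}
    - {"xyz": [0,0,8],"rot": [0,0,0]}
    - {"xyz": [0,0,12],"rot": [0,0,0]}
    - {"xyz": [-3,4,14],"rot": [0,0,0]}
    - {"xyz": [-5,9,14],"rot": [0,0,0]}
    - {"xyz": [-6,14,14],"rot": [0,0,0]}
    - {"xyz": [-6,18,14],"rot": [0,0,0]}

```text
t: 17.7
tool_pos: [0.3916, 0.2696, 0.2044]
orientation: [-3.141, 0.002, -0.0]
force: [0.1, -0.8, -0.9]
opening: 0.0001
```

Emit:
carry_out:
  steps:
    - {"xyz": [-1,4,0],"rot": [0,0,0]}
    - {"xyz": [-2,9,0],"rot": [0,0,0]}
    - {"xyz": [-3,14,0],"rot": [0,0,0]}
    - {"xyz": [-4,18,0],"rot": [0,0,0]}
    - {"xyz": [-4,20,0],"rot": [0,0,0]}
    - {"xyz": [-4,20,0],"rot": [0,0,0]}
    - {"xyz": [-4,20,0],"rot": [0,0,0]}

```text
t: 18.4
tool_pos: [0.3525, 0.4676, 0.2032]
orientation: [3.14, 0.0, -0.002]
force: [-0.3, 0.4, -0.4]
opening: 0.0005
```

```bash
python3 - <<'E'
from h import *
s=read_state(); print(s['t'],s['tool_pos'],s['force'],s['opening'])
im=read_camera('scene');crop(im,150,100,380,330,2.6,'pics/s15.png')
t=read_camera('top');cv2.imwrite('pics/top15.png',t[:,:,::-1]);crop(t,305,150,415,260,6,'pics/t15.png')
E
```

```text
18.4 [0.35250009 0.46755409 0.20318382] [-0.29378965  0.38441194 -0.42908622] 0.0004891154806840344
```

View pics/s15.png

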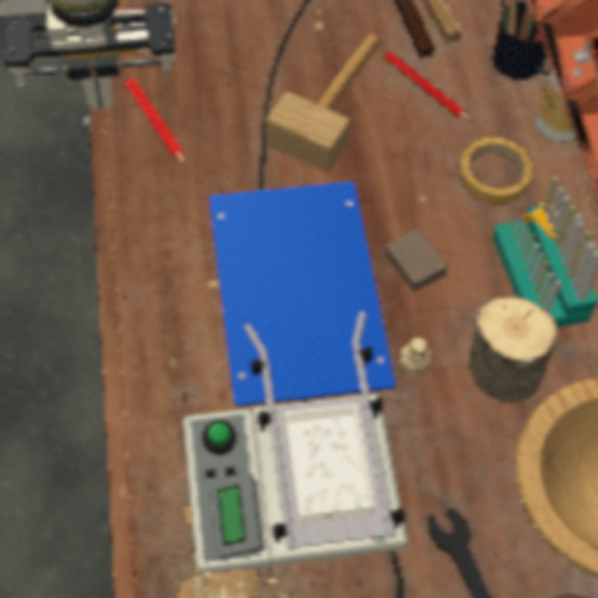

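View pics/t15.png

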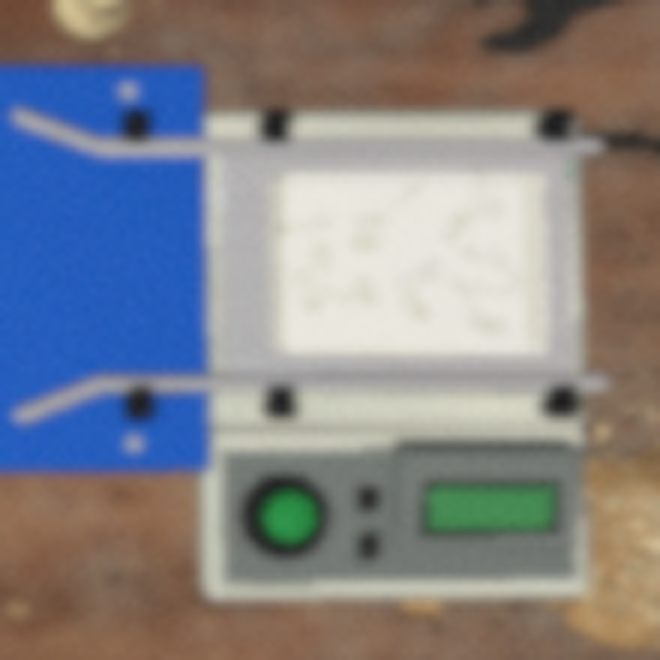

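The box sits on the plate at t15 (278–548, 171–355), clear of both rails. The button is up at (287,516), the hand is clear, and the bystanders look unmoved.

```bash
python3 -c "
from plant import *
print(close_job())"
```

```text
the job is handed in; nothing more can be done
None
```

The larger box is on the weighing plate and the green button has been pressed and released. I handed the job in at about 18.5 s; it gives no verdict.

- **Pushing:** I first pushed the box about 17 mm sideways with two fingertips to square and centre it. I then pushed it along the lane from its end. It was never gripped or lifted.
- **Box position:** In the last top view it stands wholly on the plate, about 20 mm inside both plate ends. It is about 9 mm clear of each rail. That is about as centred as the rails allow.
- **Button:** I pressed with the closed fingertips until it hit a hard stop. The force read 5.0 N just before the stop and rose to 19 N at it, so I take it as fully down. The last picture shows it back up. Its travel was not read directly.
- **Bystanders:** The pawn, pencil and sanding block look unmoved in the pictures.
- **Disagreements:** Top-camera sizes were off by 1–3% (slide 293 mm instead of 296.5, box 123 mm instead of 120). Triangulation put the button about 10 mm lower than where the fingers met it. Neither affected the result, since the rail gaps were compared within one picture and the press was judged by force.

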